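# Mount the inspection loupe in its spring-plunger post holder

## Task

Lift the loupe out of the pine rest block by its black grip, slide its steel post down into the bore of the aluminium post holder past the side spring plunger, and press it gently fully home on the bore's floor, so that the plunger has snapped into the groove of the post; then let go. The floor sits at a different height each time, so feel for it and do not force it, and leave the cartridges, tumbler and acrylic box where they stand.

Things in the scene. Friction and masses are not known exactly. Their poses are not given: they have to be found in the camera images.
- post: Loupe on a round steel post, loose, about 150 g, standing upright in the rest block at the start. Origin at the tip of the foot, on the axis, z up the post. Diameter 12 mm up to z = 110 mm; the foot is a round dome of 6 mm radius. A groove with rounded sides runs all round, 6 mm diameter at its bottom (z = 32 to 38 mm), running out at z = 27 and 43. Grip and lens: see post_grip.
- post_grip (a point): Centre of the loupe's square black grip (22 x 22 mm, 36 mm high), on the post axis, 128 mm above the foot. The grip's faces look along the post's x and y. The lens disc, 36 mm diameter, stands out to +x below the grip: centre 45 mm from the axis, 95 to 101 mm above the foot.
- rest: Pine rest block, 60 x 60 x 50 mm high, fixed to the desk, with a bore of 13 mm diameter and 45 mm deep in the middle of its top. Origin at the centre of its underside, z up.
- holder: Aluminium post holder, fixed: block 38 x 38 mm, 84 mm high, on a dark 64 x 64 x 8 mm foot plate. Origin at the centre of the underside, z up. Its bore is in the middle of the top. The plunger's brass housing and red knob stand out on the +x side, up to 43 mm from the bore axis, through a dark slot in which they sit higher or lower with the bore's floor.
- holder_mouth (a point): Centre of the mouth of the upright bore, in the holder's top face, 84 mm above the desk; axes as holder. Bore 13.4 mm diameter (0.7 mm gap round the post), no funnel. Its flat floor is a hard stop clamped somewhere between 52 and 76 mm below the mouth, not measured; the post's foot rests on it when home. Pressing down on the floor with more than about 15 N does harm: touch it slowly.
- plunger (a joint): Travel of the side spring plunger (m), 0 = fully into the empty bore. Polished ball nose, 8 mm diameter, 34.5 mm above the bore's floor (moves with it), tip 1.3 mm from the bore axis at 0. Spring 2.8 N plus 0.9 N per mm. Reads about 0.003 to 0.004 while the full post slides by, under 0.0013 with the nose in the groove of the homed post. Pushing past it takes some 2 to 10 N.
- cartridge_a: Black phono cartridge, 28 x 17 x 18 mm, loose, a bystander. Origin at the centre of the underside.
- cartridge_b: Second black phono cartridge, as the first.
- tumbler: Green glass tumbler, 68 mm diameter at the rim, 85 mm high, loose, a bystander. Origin at the centre of the underside.
- acrylic_box: Smoked acrylic box 50 x 50 x 42 mm with a black round twist cap (40 mm diameter, to 54 mm height), loose, a bystander. Origin at the centre of the underside.
- protractor: Flat stainless steel alignment protractor, 150 x 60 x 3 mm, fixed to the desk. Origin at the centre of the underside.
Mind the look-alikes: they are no part of the job. There is more than one size of the post; the one meant has the size given above.

How it is judged:
By the outcome, as a careful person would: the job done as asked, in the order asked, and still so for the second after the job is handed in, with the robot touching nothing.
It also fails if it takes over 72 s, if anything falls off the work surface, if the arm or the gripper's body presses on something with over 40 N, if the wrist force passes 120 N, or if a joint passes its speed limit or range.

## Robot

A 6-joint arm with a two-finger parallel gripper is mounted at the origin on the work surface. World frame = base frame: x ahead of the robot, y to its left, z up, the work surface at z = 0. Lengths are in m, angles in degrees, forces in N, time in s.
With the tool pointing down it reaches from about 0.325 to 0.775 m from the base axis. Payload 5.5 kg.
Tool frame: the origin (TCP) lies at the centre of the arm's flange, where the gripper is bolted on; the fingertips stand 182 mm ahead of it and the grasp point (between the pads) lies 163 mm ahead of it; z points along the fingers, y is the direction in which the jaws open and shut (so a half turn about z gives the same grasp; the last joint's range is limited). The gripper opens to 88 mm and grips with 3 to 60 N. Pads are 20 mm wide; open, the fingers measure 115 mm over their backs; the gripper's body (75 mm by 178 mm) begins 61 mm behind the grasp point.
Start: joints at [-3.249, 5.22, 70.514, -0, 104.267, -3.249], TCP at [0.6, -0, 0.405] pointing down, gripper open.
Joint ranges: [-164.24, 164.24], [-49.07, 125.15], [9.68, 141.18], [-86.29, 266.29], [3.28, 154.24], [-151.56, 151.56]. Speed limits (degrees/s): [147.25, 147.25, 172.46, 180, 180, 180].

## Interface

Orientations are given as [roll, pitch, yaw] about the fixed x, y, z axes, in that order (R = Rz(yaw) Ry(pitch) Rx(roll)).
In Python, from station import r gives the robot as it stands. The module is installed in compiled form; this text tells all that it offers. Calls block until the motion is done:
- r.reach(position, orientation): joint-space move of the TCP to a pose.
- r.servo_line(position, rotation=None, speed=0.15): straight line of the TCP; rotation=None keeps the orientation; speed is the mean speed in m/s.
- r.move_joints(angles): joint-space move.
- r.let_go() and r.grab(squeeze=None): open the fingers fully, or close them until they stop; squeeze is the grip in N (None keeps the last).
- r.wait(seconds).
- r.inverse_kinematics(position, orientation): joint angles nearest the present ones, or None.
- r.sense(): the state.
- r.snapshot(name): name is "scene" or "side" or "wrist"; returns a dict with "frame" (400x640x3 uint8, red, green, blue), "fx", "fy", "cx", "cy" (pixels), "R" (3x3) and "t" (3): a world point X has camera coordinates R X + t. Camera axes: x right, y down, z forward; pixel columns grow to the right and rows downward; lengths in m; the calibration is good to about 2 mm. A picture is of the moment at which its call begins. There is no depth.
A pose or a line that the arm cannot do raises r.IKError and nothing moves.
- r.hand_in(): hands the job in, once; it reports no verdict.
The state is a dict: "clock": time; "joints": joint angles; "joint_vel": joint speeds; "joint_torque": joint torques, N m; "tcp_pos": TCP position; "orientation": TCP orientation; "contact_force": force on the tool from outside, world axes, zero at the start; "torque": the same for the moment, N m; "opening": finger opening in m.
Only numpy, scipy, OpenCV 4.12 (cv2) and the standard library are available. Lean on these libraries where they do the work, as an engineer would, in place of code of your own. Each camera call takes 0.05 s, during which the arm holds its last target. There are 200 camera calls.

## Working session

There is one attempt and no reset: what is moved stays moved. The work goes in short steps, each a Python script; the robot and the scene stay as the last script left them, time stands still between calls to the robot, and variables do not carry over. Pictures are saved under pics/ and viewed, about 8 in all and at most 12, crops included, and the job is handed in when it is done.

```bash
mkdir -p pics; cat > h.py <<'E'
import numpy as np, cv2
from station import r
def snap(n,f,crop=None,scale=1):
    s=r.snapshot(n); im=s["frame"][:,:,::-1]
    if crop: im=im[crop[1]:crop[3],crop[0]:crop[2]]
    if scale!=1: im=cv2.resize(im,None,fx=scale,fy=scale,interpolation=cv2.INTER_CUBIC)
    cv2.imwrite("pics/"+f,im); return s
def save(s,f): np.save(f,s,allow_pickle=True)
def ray(s,uv):
    R=np.array(s["R"]);t=np.array(s["t"])
    d=R.T@np.array([(uv[0]-s["cx"])/s["fx"],(uv[1]-s["cy"])/s["fy"],1]); return -R.T@t,d/np.linalg.norm(d)
def atz(s,uv,z):
    c,d=ray(s,uv); return c+d*(z-c[2])/d[2]
def tri(*obs):
    A=np.zeros((3,3));b=np.zeros(3)
    L=[ray(s,uv) for s,uv in obs]
    for c,d in L:
        P=np.eye(3)-np.outer(d,d);A+=P;b+=P@c
    X=np.linalg.solve(A,b); return X,[np.linalg.norm((np.eye(3)-np.outer(d,d))@(X-c))*1000 for c,d in L]
def proj(s,X):
    p=np.array(s["R"])@np.array(X)+np.array(s["t"]); return [s["fx"]*p[0]/p[2]+s["cx"],s["fy"]*p[1]/p[2]+s["cy"]]
E
python3 - <<'E'
from h import *
ims=[]
for n in ("scene","side","wrist"):
    s=r.snapshot(n); np.save(n+"0.npy",s); cv2.imwrite(f"pics/{n}0.png",s["frame"][:,:,::-1])
    print(n,s["fx"],s["cx"],s["cy"],-np.array(s["R"]).T@s["t"])
print(r.sense())
E
```

```text
scene 439.8943000862324 322.0291832771374 204.04563028055819 [0.92109156 0.22334745 0.76173358]
side 420.1671986940397 324.21257538172654 201.9081718201768 [0.20140236 0.5970635  0.5819479 ]
wrist 360.4377880876737 320.4315872590467 205.29445760105267 [0.6002068  0.06581685 0.3838144 ]
{'clock': 0.15, 'joints': array([-3.25077013e+00,  5.25495779e+00,  7.05647807e+01,  2.81680547e-04,
        1.04266844e+02, -3.24860531e+00]), 'joint_vel': array([ 0.03824704, -0.13676191, -0.23017653,  0.04764775,  0.04647341,
       -0.01990721]), 'joint_torque': array([ 1.35033202e-03, -4.47044814e+01, -4.06907630e+01,  6.99103042e-02,
        2.74600578e-02, -1.16549641e-04]), 'tcp_pos': array([ 6.00057104e-01, -2.62073538e-05,  4.03760360e-01]), 'orientation': array([-1.79913572e+02, -5.17915191e-03,  8.99979005e+01]), 'contact_force': array([0.29409027, 0.4904752 , 0.57652239]), 'torque': array([-0.00033089, -0.06461383,  0.03256944]), 'opening': 0.08750263794328779}
```

View pics/scene0.png

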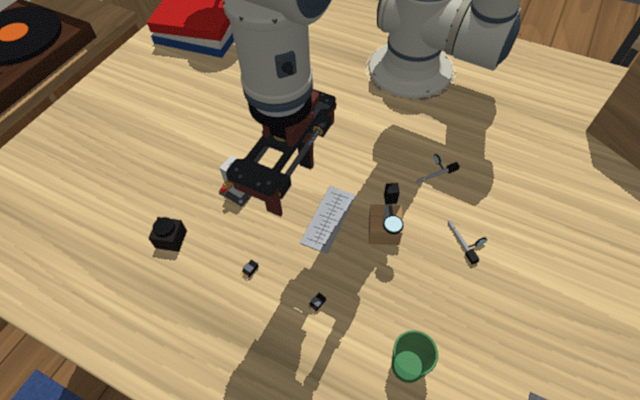

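View pics/side0.png

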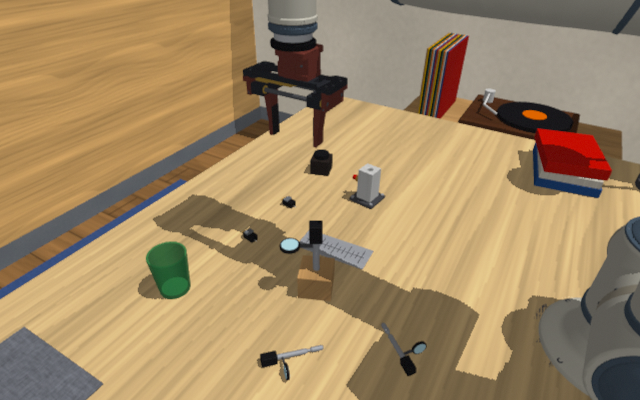

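View pics/wrist0.png

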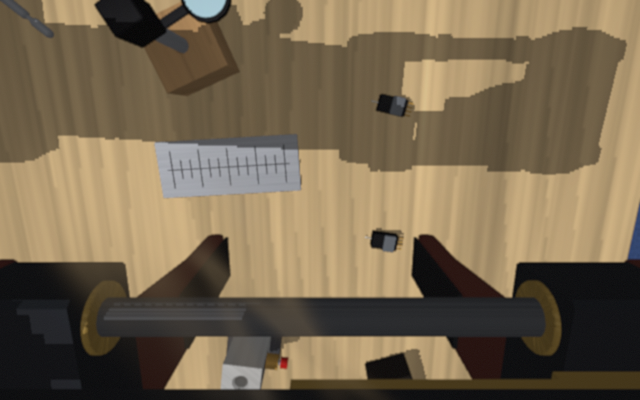

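The loupe stands in the rest block, with its grip at scene (391,193) and side (316,232). The holder is at side (368,170) and wrist (243,370). Two look-alike loupes lie on the desk at scene (440,165) and (468,243). The box, cartridges and tumbler stand clear.

```bash
python3 - <<'E'
from h import *
L=lambda n:np.load(n+"0.npy",allow_pickle=True).item()
S,D,W=L("scene"),L("side"),L("wrist")
print("grip top",tri((S,(392,185)),(D,(316,223))))
print("holder top",tri((W,(240,381)),(D,(370,168))))
print("lens",tri((S,(394,225)),(D,(290,245))),tri((S,(394,225)),(D,(290,245)),(W,(207,2))))
print("rest c",[atz(D,p,0.05) for p in[(299,283)]])
print("box",atz(S,(168,233),.05),"cartA",atz(S,(250,268),.015),"B",atz(S,(318,301),.015),"tumbler",atz(S,(415,360),.03))
print("prot",atz(S,(328,218),0))
print("wrist R",np.round(W["R"],3))
E
```

```text
grip top (array([0.47979355, 0.12274147, 0.15025766]), [np.float64(1.6210366482953307), np.float64(1.621036648295361)])
holder top (array([ 0.52045555, -0.18518341,  0.08554837]), [np.float64(1.3294850822478153), np.float64(1.3294850822477815)])
lens (array([0.51964527, 0.14741308, 0.10022497]), [np.float64(1.2058403281229815), np.float64(1.2058403281229821)]) (array([0.51937198, 0.14630877, 0.09925987]), [np.float64(2.002875123420137), np.float64(0.8799707874381343), np.float64(1.4810765817078764)])
rest c [array([0.48445925, 0.17318478, 0.05      ])]
box [ 0.69362734 -0.22818279  0.05      ] cartA [ 0.67427811 -0.06595754  0.015     ] B [0.67471611 0.07662005 0.015     ] tumbler [0.69805817 0.26469594 0.03      ]
prot [0.50390786 0.01115446 0.        ]
wrist R [[ 1.    -0.002 -0.002]
 [-0.001 -0.971  0.241]
 [-0.002 -0.241 -0.971]]
```

```bash
python3 - <<'E'
from h import *
g=[0.4798,0.1227]; yaw=-148.
for p in ([*g,.376],[*g,.296],[.5205,-.1852,.40]): print(r.inverse_kinematics(p,[180,0,yaw]))
r.reach([*g,.386],[180,0,yaw])
s=r.snapshot("wrist"); np.save("w1.npy",s)
cv2.imwrite("pics/w1.png",cv2.resize(s["frame"][:,:,::-1],None,fx=1.25,fy=1.25))
print(r.sense()["clock"],r.sense()["tcp_pos"],r.sense()["orientation"])
for n,z in(("gtop",.151),("rest",.05)): print(n,proj(s,[*g,z]))
E
```

```text
[  10.40824915  -11.20372873   89.27365811    0.          101.93007062
 -111.59175085]
[  10.40824915  -10.7655161    96.98840617    0.           93.77710992
 -111.59175085]
[ -23.11449188   -2.17822456   78.51041628    0.          103.66780828
 -145.11449188]
1.8583 [0.47997097 0.12254538 0.38598822] [-1.79997393e+02 -3.59636418e-03 -1.48057516e+02]
gtop [np.float64(320.47877350729664), np.float64(223.15920841172098)]
rest [np.float64(320.429448225641), np.float64(190.42515061683753)]
```

View pics/w1.png

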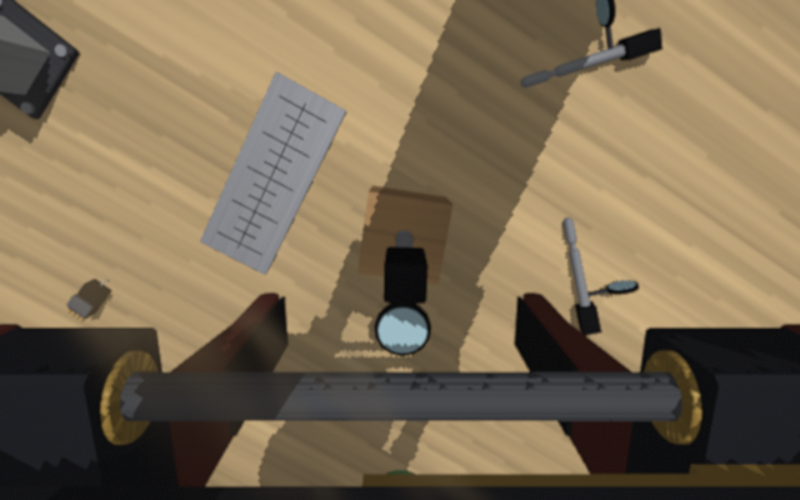

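The grip is centred between the fingers within about 2 mm, at (405,275) in this 1.25x picture. The lens lies straight below it, so the yaw is about right. I'll zoom in for an exact fix.

```bash
python3 - <<'E'
import numpy as np,cv2
s=np.load("w1.npy",allow_pickle=True).item()
c=s["frame"][170:300,280:370,::-1].astype(float)/255
cv2.imwrite("pics/w1c.png",(cv2.resize(c**.5,None,fx=4.5,fy=4.5,interpolation=cv2.INTER_CUBIC).clip(0,1)*255).astype(np.uint8))
E
```

```text
(no output)
```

View pics/w1c.png

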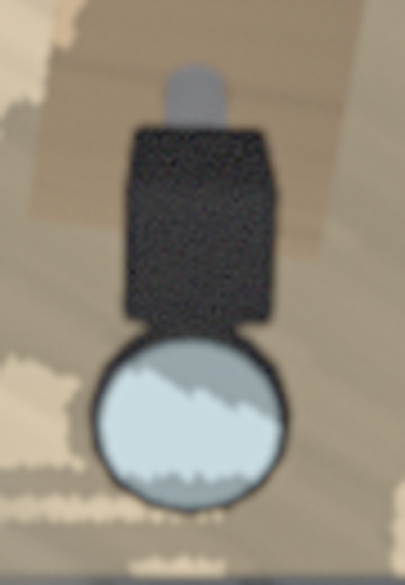

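```bash
python3 - <<'E'
from h import *
s=np.load("w1.npy",allow_pickle=True).item()
P=lambda a:(280+a[0]/4.5,170+a[1]/4.5)
c=[atz(s,P(a),.151) for a in((127,188),(276,188),(268,321),(126,320))]
print(c, [np.linalg.norm(c[i]-c[i-1]) for i in range(4)])
m=np.mean(c,0);print("centre",m)
S=np.load("scene0.npy",allow_pickle=True).item();D=np.load("side0.npy",allow_pickle=True).item()
pc=P((200,254))
print(tri((S,(392,185)),(D,(316,223)),(s,pc)))
l=atz(s,P((190,422)),.106-.003+.0);print("lens",l,np.linalg.norm((l-m)[:2]),np.degrees(np.arctan2(*(l-m)[1::-1])))
e=(c[1]-c[0]+c[2]-c[3]);print(np.degrees(np.arctan2(e[1],e[0])))
e=(c[3]-c[0]+c[2]-c[1]);print(np.degrees(np.arctan2(e[1],e[0])))
E
```

```text
[array([0.4775617 , 0.11238968, 0.151     ]), array([0.46676178, 0.12977621, 0.151     ]), array([0.48361398, 0.13924425, 0.151     ]), array([0.49399535, 0.12224961, 0.151     ])] [np.float64(0.019164628221067615), np.float64(0.02046778059745875), np.float64(0.019329787974467338), np.float64(0.019914581958599933)]
centre [0.4804832  0.12591494 0.151     ]
(array([0.47991329, 0.1241855 , 0.15141094]), [np.float64(2.5406013594530683), np.float64(1.2444923618195023), np.float64(1.6645879464427589)])
lens [0.51964757 0.14909297 0.103     ] 0.045508997530911824 30.61764789523053
121.63606540341183
30.142293587482968
```

```bash
python3 - <<'E'
from h import *
O=[180,0,-149.]
g=[0.4804,0.1256]
r.reach([*g,.386],O)
r.servo_line([*g,.297],speed=.08)
f0=r.sense()["contact_force"]
r.grab(6); r.wait(.2)
s=r.sense(); print(s["clock"],s["tcp_pos"],s["orientation"],s["opening"],f0,s["contact_force"],s["torque"])
R=np.array([np.cos(np.radians(-149)),np.sin(np.radians(-149))]);d=(s["contact_force"]-f0)[:2];print("tool x,y",d@R,d@[R[1],-R[0]])
E
```

```text
4.5917 [0.48033919 0.12564814 0.29697878] [ 1.79987739e+02 -7.57101022e-03 -1.48995937e+02] 0.02204136335859267 [ 0.58861795  0.32672966 -0.03881471] [-0.36097417  0.66144885  0.34523186] [0.23734177 0.13245223 0.03254243]
tool x,y 0.6415661835894504 0.7759864450483552
```

```bash
python3 - <<'E'
from h import *
g=[0.4804,0.1256]
r.grab(30); r.wait(.1)
r.servo_line([*g,.312],speed=.04); print(r.sense()["contact_force"])
r.servo_line([*g,.407],speed=.12); s=r.sense();print(s["contact_force"],s["opening"],s["torque"])
r.reach([.5205,-.1852,.393],[180,0,-149.])
s=r.snapshot("wrist"); np.save("w2.npy",s); d=r.snapshot("side"); np.save("d2.npy",d); np.save("s2.npy",r.snapshot("scene"))
a=cv2.resize(s["frame"][120:300,220:420,::-1],None,fx=3,fy=3,interpolation=cv2.INTER_CUBIC)
print(proj(d,[.5205,-.1852,.1]))
x,y=map(int,proj(d,[.5205,-.1852,.13]))
cv2.imwrite("pics/w2.png",a)
cv2.imwrite("pics/d2.png",cv2.resize(d["frame"][y-70:y+80,x-60:x+60,::-1],None,fx=4,fy=4,interpolation=cv2.INTER_CUBIC)); print(x,y)
q=r.sense();print(q["clock"],q["tcp_pos"],q["orientation"],q["contact_force"])
E
```

```text
[ 0.0596655  -0.6934694  -1.85482118]
[-0.39845326  0.85899627 -1.56980437] 0.02162459141426777 [ 0.11045961 -0.0353762   0.0428656 ]
[np.float64(370.05902557697425), np.float64(162.94397430606563)]
371 151
7.7167 [ 0.52078255 -0.18384548  0.39326716] [-1.79988973e+02  2.67595778e-02 -1.48878121e+02] [-0.9892859  -0.35863672 -2.42174363]
```

View pics/w2.png

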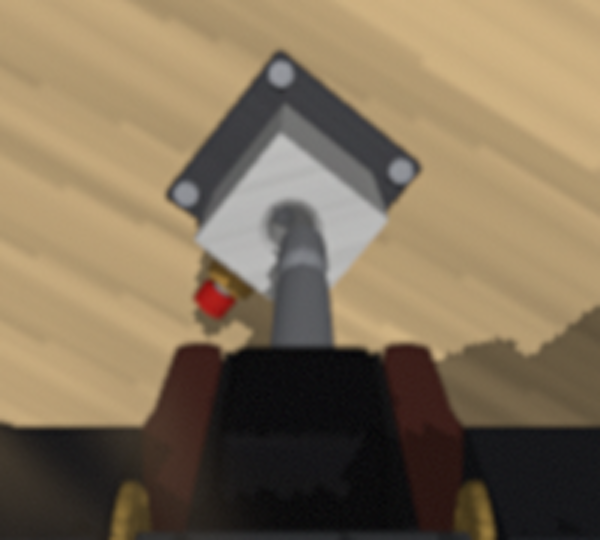

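View pics/d2.png

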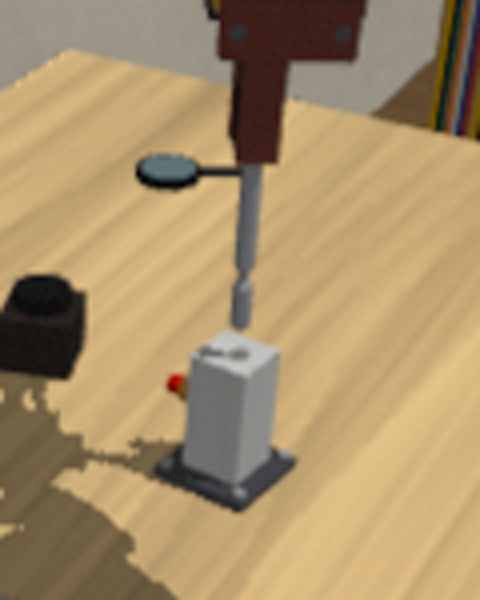

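The post hangs about 9 mm above the mouth. The foot tip is near (292,212) and the bore near (292,222) in the wrist crop, with the knob toward the lower left. In the side crop the post looks upright. I'll step 22 mm back so the foot and the clear bore show in one frame.

```bash
python3 - <<'E'
from h import *
tx=np.array([np.cos(np.radians(-149)),np.sin(np.radians(-149))])
p=np.array([.5205,-.1852])-.022*tx
r.servo_line([*p,.388],[180,0,-149.],speed=.08); r.wait(.3)
q=r.sense()
s=r.snapshot("wrist"); np.save("w3.npy",s); d=r.snapshot("side"); np.save("d3.npy",d)
print(q["clock"],q["tcp_pos"],q["orientation"],q["contact_force"])
R=np.array(s["R"]);C=-R.T@s["t"];
foot=q["tcp_pos"]-[0,0,.292]
print("pred foot",proj(s,foot),proj(d,foot),"mouth",proj(s,[.5205,-.1852,.084]),proj(d,[.5205,-.1852,.084]))
u,v=map(int,proj(s,foot)); a=s["frame"][v-55:v+25,u-35:u+35,::-1]
x,y=map(int,proj(d,foot)); b=d["frame"][y-40:y+40,x-40:x+30,::-1]
im=cv2.resize(np.hstack([a,b]),None,fx=5.6,fy=5.6,interpolation=cv2.INTER_CUBIC); cv2.imwrite("pics/w3.png",im); print(u-35,v-55,x-40,y-40,im.shape)
E
```

```text
8.45 [ 0.53921122 -0.17406213  0.38818193] [-1.79985529e+02  8.71182293e-03 -1.49022721e+02] [ 0.99184715  0.82038431 -2.23388723]
pred foot [np.float64(320.27307959008374), np.float64(201.92373496139956)] [np.float64(360.4645749339998), np.float64(164.3136602597197)] mouth [np.float64(320.3334599397579), np.float64(171.70098771272154)] [np.float64(369.50003962346625), np.float64(168.956297301436)]
285 146 320 124 (448, 784, 3)
```

View pics/w3.png

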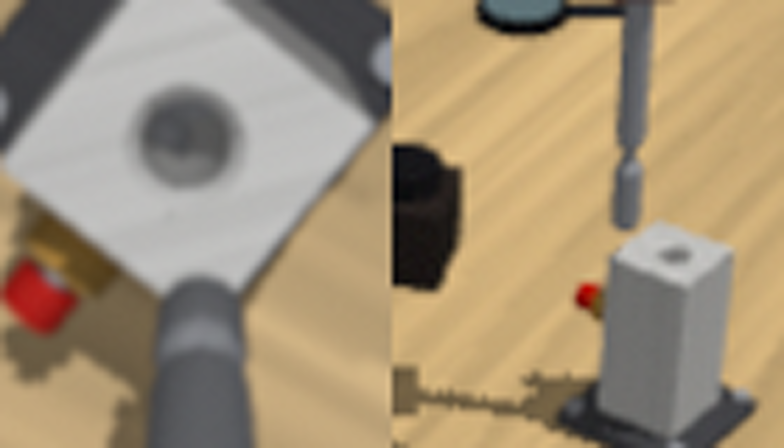

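```bash
python3 - <<'E'
from h import *
s=np.load("w3.npy",allow_pickle=True).item();d=np.load("d3.npy",allow_pickle=True).item()
H=(318.4,170.5);F=(321.07,202.8);Hd=(370.9,169.5);Fd=(361.8,162.4)
print("tri hole",tri((s,H),(d,Hd)));print("tri foot",tri((s,F),(d,Fd)))
h=atz(s,H,.084);f=atz(s,F,.1022);print("wrist",h,f,h-f)
hd=atz(d,Hd,.084);fd=atz(d,Fd,.1022);print("side",hd,fd,hd-fd)
tcp=np.array([.53921,-.17406])
print("foot rel tcp",f[:2]-tcp, "target tcp", tcp+(h-f)[:2])
E
```

```text
tri hole (array([ 0.5193003 , -0.18731741,  0.08225857]), [np.float64(1.441751957350791), np.float64(1.441751957350886)])
tri foot (array([ 0.53733301, -0.17419735,  0.10209638]), [np.float64(0.9538861690015938), np.float64(0.9538861690017049)])
wrist [ 0.52046378 -0.18701035  0.084     ] [ 0.53825013 -0.17392981  0.1022    ] [-0.01778635 -0.01308054 -0.0182    ]
side [ 0.51670135 -0.1846733   0.084     ] [ 0.53621573 -0.17393592  0.1022    ] [-0.01951438 -0.01073737 -0.0182    ]
foot rel tcp [-0.00095987  0.00013019] target tcp [ 0.52142365 -0.18714054]
```

```bash
cat > g.py <<'E'
from h import *
def force(n=4):
    a=[]
    for _ in range(n): r.wait(.02); a.append(r.sense()["contact_force"])
    return np.mean(a,0)
def descend(p,zstop,base,step,fmax,k=.15e-3,dead=1.2,speed=.02,log=4):
    """stepwise guarded descent from commanded p, yielding sideways to the side force"""
    p=np.array(p,float);i=0
    while p[2]>zstop:
        p[2]-=step; r.servo_line(p,speed=speed); f=force()-base; i+=1
        l=np.linalg.norm(f[:2])
        if i%log==0 or f[2]>fmax: print(np.round(p*1000,2),np.round(f,1),round(r.sense()["clock"],1))
        if f[2]>fmax: return p,f,True
        if l>dead: p[:2]+=np.clip(k*(l-dead),0,.4e-3)*f[:2]/l
    return p,f,False
E
python3 - <<'E'
from g import *
r.servo_line([.5214,-.1871,.388],[180,0,-149.],speed=.06)
r.servo_line([.5214,-.1871,.3785],speed=.04); r.wait(.2)
base=force(6); np.save("base.npy",base); print(base,r.sense()["clock"],r.sense()["tcp_pos"])
p,f,hit=descend([.5214,-.1871,.3785],.368,base,.0007,4,log=1)
print(p,f,hit,r.sense()["tcp_pos"])
E
```

```text
[-0.31669827  0.41141803 -1.55626451] 9.7583 [ 0.52142974 -0.1870953   0.37873467]
[ 521.4 -187.1  377.8] [ 0.1 -0.9  0.6] 10.1
[ 521.4 -187.1  377.1] [ 0.2 -0.3  0.1] 10.4
[ 521.4 -187.1  376.4] [-0.1 -0.7  0.2] 10.7
[ 521.4 -187.1  375.7] [ 0.2 -0.7  0.1] 11.0
[ 521.4 -187.1  375. ] [ 0.2 -0.5 -0.2] 11.3
[ 521.4 -187.1  374.3] [ 0.4 -0.5  0.1] 11.7
[ 521.4 -187.1  373.6] [ 0.5 -0.6  0.3] 12.0
[ 521.4 -187.1  372.9] [ 0.7 -0.1  0. ] 12.3
[ 521.4 -187.1  372.2] [ 0.3 -0.6 -0.1] 12.6
[ 521.4 -187.1  371.5] [ 1.5 -0.5 -0.3] 12.9
[ 521.46 -187.12  370.8 ] [ 1.5 -0.2 -0.1] 13.2
[ 521.5  -187.13  370.1 ] [2.1 0.2 0.8] 13.6
[ 521.63 -187.11  369.4 ] [2.3 0.5 0.7] 13.9
[ 521.8  -187.07  368.7 ] [1.6 0.6 0.3] 14.2
[ 521.88 -187.05  368.  ] [1.6 0.2 0.9] 14.5
[ 521.94 -187.04  367.3 ] [1.8 0.6 0.2] 14.8
[ 0.52204503 -0.18699967  0.3673    ] [1.82558727 0.63695803 0.22692877] False [ 0.52193042 -0.18706934  0.3672162 ]
```

```bash
python3 - <<'E'
from g import *
base=np.load("base.npy"); r.grab(40)
p,f,hit=descend([.52204,-.18700,.3673],.3265,base,.0012,12,k=.1e-3,dead=1.5,log=1)
print(p,f,hit,r.sense()["tcp_pos"],r.sense()["opening"]); np.save("p.npy",p)
E
```

```text
[ 522.04 -187.    366.1 ] [1.2 0.2 0.1] 15.4
[ 522.04 -187.    364.9 ] [ 1.   0.1 -0.3] 15.7
[ 522.04 -187.    363.7 ] [ 1.1 -0.1 -0.3] 16.0
[ 522.04 -187.    362.5 ] [ 0.7 -0.2 -0.1] 16.3
[ 522.04 -187.    361.3 ] [ 0.6  0.1 -0.4] 16.6
[ 522.04 -187.    360.1 ] [ 0.9 -0.2 -0.5] 16.9
[ 522.04 -187.    358.9 ] [ 0.6 -0.2  0.2] 17.3
[ 522.04 -187.    357.7 ] [ 0.8 -0.1  0.3] 17.6
[ 522.04 -187.    356.5 ] [ 1. -0. -0.] 17.9
[ 522.04 -187.    355.3 ] [ 0.5 -0.5 -0.2] 18.2
[ 522.04 -187.    354.1 ] [ 1.1 -0.3  0.3] 18.5
[ 522.04 -187.    352.9 ] [ 0.7 -0.1 -0.4] 18.8
[ 522.04 -187.    351.7 ] [ 0.7 -0.1 -0.4] 19.2
[ 522.04 -187.    350.5 ] [ 0.6 -0.7 -0.4] 19.5
[ 522.04 -187.    349.3 ] [ 0.9 -0.2 -0.2] 19.8
[ 522.04 -187.    348.1 ] [ 1.  -0.2 -0.3] 20.1
[ 522.04 -187.    346.9 ] [ 0.8 -0.3  0. ] 20.4
[ 522.04 -187.    345.7 ] [ 0.4 -0.4 -0.1] 20.7
[ 522.04 -187.    344.5 ] [ 0.5 -0.2  0.2] 21.1
[ 522.04 -187.    343.3 ] [ 1.  -0.5 -0. ] 21.4
[ 522.04 -187.    342.1 ] [ 0.9 -0.4  0. ] 21.7
[ 522.04 -187.    340.9 ] [ 0.  -0.5  1. ] 22.0
[ 522.04 -187.    339.7 ] [-1.4  1.   3.6] 22.3
[ 522.02 -186.99  338.5 ] [-0.8  1.   3.6] 22.6
[ 522.02 -186.99  337.3 ] [-1.   1.6  3. ] 23.0
[ 522.   -186.96  336.1 ] [-0.5  1.   2.6] 23.3
[ 522.   -186.96  334.9 ] [-0.7  0.8  2.6] 23.6
[ 522.   -186.96  333.7 ] [-0.6  1.4  1.5] 23.9
[ 522.   -186.95  332.5 ] [-0.7  1.   1.5] 24.2
[ 522.   -186.95  331.3 ] [-0.9  1.4  1.7] 24.5
[ 521.99 -186.94  330.1 ] [-1.1  0.5  1.5] 24.9
[ 521.99 -186.94  328.9 ] [-0.8  1.4  1.1] 25.2
[ 521.98 -186.93  327.7 ] [-1.   1.1  1.1] 25.5
[ 521.98 -186.92  326.5 ] [-1.2  1.1  1.6] 25.8
[ 521.97 -186.92  325.3 ] [-1.3  1.5  1.4] 26.1
[ 0.5219458  -0.18688423  0.3253    ] [-1.25175293  1.45519952  1.39908931] False [ 0.52197122 -0.18692745  0.32508914] 0.021786715417887466
```

The plunger was met at TCP z ≈ 0.341, so I expect the floor near 0.303. Next come coarse steps to 0.313, then fine ones.

```bash
python3 - <<'E'
from g import *
base=np.load("base.npy");p=np.load("p.npy")
p,f,hit=descend(p,.3135,base,.0012,9,k=.1e-3,dead=1.5,log=3)
if not hit: p,f,hit=descend(p,.2965,base,.0003,5.5,k=.1e-3,dead=1.5,speed=.01,log=2)
print(p,f,hit,r.sense()["tcp_pos"],r.sense()["opening"]); np.save("p.npy",p)
E
```

```text
[ 521.9  -186.83  321.7 ] [-0.8  1.2  1.5] 27.1
[ 521.9  -186.83  318.1 ] [-1.1  0.9  1.9] 28.0
[ 521.89 -186.82  314.5 ] [-0.9  0.7  0.9] 29.0
[ 521.87 -186.8   312.7 ] [-1.3  1.2  3.1] 29.9
[ 521.84 -186.77  312.1 ] [-0.8  0.9  3.4] 30.6
[ 521.84 -186.77  311.5 ] [-0.5  1.2  2.2] 31.2
[ 521.84 -186.77  310.9 ] [-1.   0.6  2.3] 31.8
[ 521.84 -186.77  310.3 ] [-0.4  0.4  1.2] 32.5
[ 521.84 -186.77  309.7 ] [-0.1  0.8  1.8] 33.1
[ 521.84 -186.77  309.1 ] [-0.1  0.7 -0.3] 33.7
[ 521.84 -186.77  308.5 ] [-0.6  0.9  1.2] 34.4
[ 521.84 -186.77  307.9 ] [-0.1  0.9  0.4] 35.0
[ 521.84 -186.77  307.3 ] [-0.1  0.6 -0.9] 35.6
[ 521.84 -186.77  306.7 ] [ 0.   1.  -1.1] 36.3
[ 521.84 -186.77  306.1 ] [-0.1  0.6 -1.3] 36.9
[ 521.84 -186.77  305.5 ] [-0.2  0.9  0.5] 37.5
[ 521.84 -186.77  304.9 ] [-0.9  0.9  1.8] 38.2
[ 521.84 -186.77  304.3 ] [-1.5  0.6  4.4] 38.8
[ 521.82 -186.76  304.  ] [-1.8  0.7  6.6] 39.1
[ 0.52182118 -0.18676493  0.304     ] [-1.82178135  0.70231077  6.5972021 ] True [ 0.52184084 -0.18676509  0.30444936] 0.02164381728094405
```

A snap (force dipping negative at about 0.307) was followed by a steady force rise from about 0.305, which matches the floor predicted from plunger contact (0.304). I'll make one more gentle press, then unload, release, retreat and look.

```bash
python3 - <<'E'
from g import *
base=np.load("base.npy");p=np.load("p.npy")
p[2]-=.0002; r.servo_line(p,speed=.01); print(force()-base,r.sense()["tcp_pos"])
p[2]+=.0006; r.servo_line(p,speed=.01); print(force()-base)
r.let_go(); r.wait(.2); print(force(),r.sense()["opening"])
r.servo_line([p[0],p[1],.36],speed=.06); r.servo_line([p[0],p[1],.43],speed=.15); r.wait(.3)
print(r.sense()["clock"],force())
s=r.snapshot("wrist");d=r.snapshot("side");c=r.snapshot("scene")
np.save("dE.npy",d);np.save("cE.npy",c);np.save("wE.npy",s)
x,y=map(int,proj(d,[p[0],p[1],.08])); u,v=map(int,proj(c,[p[0],p[1],.1]))
a=cv2.resize(d["frame"][y-55:y+45,x-50:x+40,::-1],None,fx=5,fy=5,interpolation=cv2.INTER_CUBIC)
b=cv2.resize(s["frame"][:,170:470,::-1],(350,500-33)); b=cv2.copyMakeBorder(b,0,33,0,0,0)
cv2.imwrite("pics/end.png",np.hstack([a,b])); print(x-50,y-55)
E
```

```text
[-1.60593768  0.72087061  7.308729  ] [ 0.52181351 -0.18677359  0.30443759]
[-0.87526845  0.70245983  5.1691654 ]
[-0.11620659  0.34797862  0.06406319] 0.0876799050929241
43.1083 [0.16417992 0.35553151 0.57937403]
319 114
```

View pics/end.png

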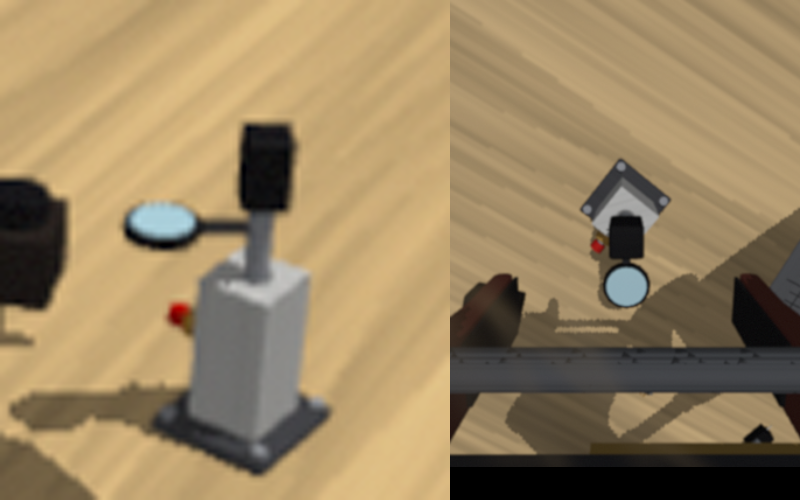

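```bash
python3 - <<'E'
from h import *
d=np.load("dE.npy",allow_pickle=True).item();c=np.load("cE.npy",allow_pickle=True).item();c0=np.load("scene0.npy",allow_pickle=True).item()
print("grip top expected",proj(d,[.5218,-.1868,.1584])," seen ~",(319+268/5,114+132/5))
D=np.abs(c["frame"].astype(int)-c0["frame"]).max(2)
for n,(u,v) in dict(box=(168,233),a=(250,268),b=(318,301),tumb=(415,357),l1=(440,168),l2=(468,243)).items(): print(n,(D[v-14:v+14,u-14:u+14]>60).mean())
r.hand_in()
E
```

```text
grip top expected [np.float64(371.96001538277017), np.float64(139.559818618942)]  seen ~ (372.6, 140.4)
box 0.0012755102040816326
a 0.35459183673469385
b 0.6505102040816326
tumb 0.0
l1 0.0
l2 0.0
the job is handed in; nothing more can be done
```

I moved the loupe from the rest block into the post holder, pressed it home on the bore's floor, let go and backed the arm off straight up. I handed the job in at about 43 s of the 72 s allowed.

- **Plunger:** The foot met it at TCP height 0.341 m, with up to about 3.6 N of resistance logged. The vertical force then dipped to about −1.3 N near 0.306 m, as you would expect when the nose drops into the groove.
- **Floor:** The force rose steadily from about 0.305 m, and the TCP then stayed at 0.3044 m however much more I commanded. That matches the 0.304 m I predicted from the plunger contact. The floor is about 72 mm below the mouth, and the hardest press read was about 7.3 N.
- **Last look:** The loupe stands upright in the holder, free of the gripper. Its grip top appears within about 1 px of where it should be when home. I had no direct reading of the plunger joint, so the snap is judged from force and height only.
- **Bystanders:** Comparing the first and last scene pictures shows no change at the box, tumbler and the two look-alikes. The check did flag changes at both cartridges. I put these down to the arm's shadow, which lay there in the first picture and has moved since. The arm never went near them, but I did not confirm their positions with another picture.

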